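# Park the roller press with its pointer up

### The job

Bring the leather roller press to its loading position: push the black-gripped spokes of its star wheel round with the fingertips, spoke by spoke as many as it takes, gently, without knocking or forcing them, until the orange pointer on the wheel points straight up, then leave the wheel standing still there. Do not touch the orange pointer itself, and leave the jar, the thread spool and the wax block where they are.

Things in the scene. Friction and masses are not known exactly. Their poses are not given: they have to be found in the camera images.
- hub (a point): Centre of the star wheel, 140 mm above the bench, on the fixed press frame (does not turn): x runs along the shaft out of the wheel's face (roughly away from the robot), y is level across the wheel, z up. The wheel turns in the y-z plane. The bolted-down green press (170 x 240 mm base, 201 mm high) lies on the -x side, its upright 40 mm behind the wheel's middle plane
- star_wheel (a joint): Turn of the star wheel about the hub's x axis, rad: 0 (or any whole turn, 6.283) when the orange pointer is straight up; growing values carry the pointer from up towards the hub's -y side. It turns both ways, more than a whole turn, with a light drag of 0.2 N m, and stays where it is left. Hub disc 54 mm across, 24 mm thick
- spokes: Five spokes as one piece, turning with the wheel, 72 degrees apart, at 36, 108, 180, 252 and 324 degrees from the pointer (which is midway between two). Each is a 12 mm steel rod with a black round-ended grip, 18 mm thick, from 66 to 120 mm from the axis. No rim: the spaces between them are open from above. Origin at the hub's centre, z along the pointer
- pointer: Orange arrow in the same plane as the spokes, reaching only 65 mm from the axis (so it ends short of the black grips), up to 30 mm wide, with an orange stripe on the face of the hub continuing it to the axis; origin on the axis at the hub's centre, its z axis points along the arrow. Not to be touched
- dye_jar: Amber jar with black cap, 52 mm across, 70 mm high, loose, standing near the press; origin at the centre of its underside. Bystander
- thread_spool: Spool of blue thread with wooden ends, 42 mm across, 50 mm high, loose, standing near the press; origin at the centre of its underside. Bystander
- beeswax: Yellow wax block 50 x 35 x 22 mm, loose, lying near the press; origin at the centre of its underside. Bystander

How it is judged (in metres and radians):
At the end, for the whole second after the job is handed in: The orange pointer is within 0.1 rad (about 6 degrees) of straight up, the wheel is at rest (under 0.05 rad/s), and jar, spool and wax block are within 25 mm of where they began (angle between pointer's own z axis and vertical below 0.1 rad and velocity of joint star_wheel between -0.05 and 0.05 rad/s and distance of each of dye_jar, thread_spool, beeswax from where it was at the start of the episode below 0.025 m); the robot touches nothing.
It fails at once if a bystander (jar, spool or wax block) is knocked, carried or lifted more than 25 mm (distance of any of dye_jar, thread_spool, beeswax from where it was at the start of the episode above 0.025 m).
It fails at once if the orange pointer is touched (over 1 N) (contact force between any of the fingers, the arm and pointer above 1 N).
It fails at once if the spokes are knocked, squeezed or forced hard (over 60 N) (contact force between the fingers and spokes above 60 N).
It also fails if it takes over 64 s, if anything falls off the work surface, if the arm or the gripper's body presses on something with over 40 N, if the wrist force passes 120 N, or if a joint passes its speed limit or range.

### The arm

A 6-joint arm with a two-finger parallel gripper is mounted at the origin on the work surface. World frame = base frame: x ahead of the robot, y to its left, z up, the work surface at z = 0. Lengths are in m, angles in degrees, forces in N, time in s.
With the tool pointing down it reaches from about 0.4 to 0.825 m from the base axis. Payload 7 kg.
Tool frame: the origin (TCP) lies at the very end of the fingers, on their centre line; the grasp point (between the pads) lies behind it (r.grasp_offset is the z of the grasp point in the tool frame, in m); z points along the fingers, y is the direction in which the jaws open and shut (so a half turn about z gives the same grasp; the last joint's range is limited). The gripper opens to 88 mm and grips with 3 to 60 N. Pads are 19 mm wide; open, the fingers measure 130 mm over their backs; the gripper's body (78 mm by 193 mm) begins 47 mm behind the grasp point.
Start: joints at [-53.451, 20.546, 0.682, 0, -70.136, -16.507], TCP at [0.231, -0.634, 0.227] pointing down, gripper open.
Joint ranges: [-176.03, 176.03], [-82.01, 121.73], [-58.28, 71.71], [-173.87, 95.51], [-174.79, -0.11], [-173.66, 173.66]. Speed limits (degrees/s): [136.94, 136.94, 172.46, 180, 180, 180].

### API

Orientations are given as [roll, pitch, yaw] about the fixed x, y, z axes, in that order (R = Rz(yaw) Ry(pitch) Rx(roll)).
In Python, from plant import r gives the robot as it stands. The module is installed in compiled form; this text tells all that it offers.
- The arm moves only by the tool servo_tool, never from a script. Its argument "targets" is a list of rows, each an object of numbers: "dx", "dy", "dz": the shift along the world's x, y, z in cm; "spin": the turn about the world's z in rad; "grip": the opening in per cent of the stroke, from 0 (shut) to 100 (fully open). A call has exactly 10 rows; each row is the pose to reach, as a shift and turn from the pose commanded when the call began; what a row does not reach only later rows make up. A row lasts 1/12 s, in which the tool goes at most 41.7 mm and 7.16 degrees, less where a joint would pass 70% of its speed; a pose out of reach is approached as far as the arm can. A call with a gripper value outside its range is refused whole. The fingers move at their own pace and stop on an object; "squeeze" is the grip in N (left out, the last holds). Time passes only in rows, so rows that repeat a pose let the fingers close, or fill a call up. It gives the time, the measured TCP pose, the force and the opening at its end, in the units of the state.
- r.get_state(): the state, without advancing time (a new reading comes with each control period).
- r.capture(name): name is "side" or "top"; returns the picture (400x640x3 uint8, blue, green, red); there is no depth.
- r.get_calibration(name): a dict with "K" (3x3 intrinsics, pixels), "k1" (the pictures are not rectified: a ray, as slopes to the right and down, at radius r is drawn at 1 + k1 r^2 times it, then the intrinsics apply), "extrinsics" (4x4, takes a point from camera to world coordinates). Camera axes: x right, y down, z forward; pixel columns grow to the right and rows downward; lengths in m; the calibration is good to about 2 mm. A picture is of the moment at which its call begins. get_calibration takes no time and is no camera call.
- r.close_job(): hands the job in, once; it reports no verdict.
Trained networks look in the newest picture that a camera, given by its name, has taken for a name from the list of things; names that differ only in an ending like _2 or _b are one class to them, and where a whole thing is asked for, a point or a joint stands for the part that bears it (a point fixed in the world has none). Each returns a list of dicts, best first, with "p" (0 to 1); they miss things now and then, are a little off and sometimes report something else, mostly with a low value. They report only what shows in the picture. A call takes as long as a camera call.
- r.cut_out(name, camera): "mask" (400x640 bool, what is visible of it) and "extent" ([left, top, right, bottom] in pixels, round what is visible of it).
The state is a dict: "time_s": time; "joints": joint angles; "qd": joint speeds; "joint_torque": joint torques, N m; "tcp_pos": TCP position; "eef_rot": TCP orientation; "contact_force": force on the tool from outside, world axes, zero at the start; "moment": the same for the moment, N m; "gripper_width": finger opening in m.
Only numpy, scipy, OpenCV 4.12 (cv2) and the standard library are available. Lean on these libraries where they do the work, as an engineer would, in place of code of your own. Each camera call takes 0.05 s, during which the arm holds its last target. There are 200 camera calls.

## Working session

There is one attempt and no reset: what is moved stays moved. The work goes in short steps, Python scripts to look and compute and a tool call to move; the robot and the scene stay as the last step left them, time stands still between calls to the robot, and variables do not carry over. Pictures are saved under pics/ and viewed, about 8 in all and at most 12, crops included, and the job is handed in when it is done.

Besides the shell and the picture viewer there is one more tool, called after "Request:" in YAML: its name, and indented under it one key for each argument. servo_tool: Moves the arm, as the interface text tells. Its arguments: {"type":"object","properties":{"targets":{"type":"array"},"squeeze":{"type":"number"}},"required":["targets"]}

```bash
mkdir -p pics
cat > h.py <<'E'
import numpy as np,cv2
from plant import r
def cal(n):
    c=r.get_calibration(n);return np.array(c["K"]),c["k1"],np.array(c["extrinsics"])
def proj(n,P):
    K,k,E=cal(n);P=np.atleast_2d(P);c=(P-E[:3,3])@E[:3,:3];s=c[:,:2]/c[:,2:]
    s=s*(1+k*(s**2).sum(1,keepdims=True));return s@K[:2,:2].T+K[:2,2]
def ray(n,p):
    K,k,E=cal(n);d=(np.atleast_2d(p)-K[:2,2])/np.diag(K)[:2];u=d.copy()
    for _ in range(20):u=d/(1+k*(u**2).sum(1,keepdims=True))
    return E[:3,3],np.c_[u,np.ones(len(u))]@E[:3,:3].T
def onz(n,p,z):
    o,d=ray(n,p);return o+d*((z-o[2])/d[:,2])[:,None]
E
python3 - <<'E'
from h import *
for n in("side","top"):
    im=r.capture(n);cv2.imwrite(f"pics/{n}0.png",im)
    K,k,E=cal(n);print(n,K.round(1).tolist(),k,E.round(3).tolist())
    for t in("star_wheel","spokes","pointer","dye_jar","thread_spool","beeswax"):
        for d in r.cut_out(t,n)[:2]:
            ys,xs=np.nonzero(d["mask"]);print(t,round(d["p"],2),d["extent"],xs.mean().round(1),ys.mean().round(1),len(xs))
print(r.get_state())
E
```

```text
side [[442.0, 0.0, 319.9], [0.0, 442.0, 197.3], [0.0, 0.0, 1.0]] -0.060077359678773645 [[-0.798, -0.318, 0.512, 0.122], [-0.602, 0.403, -0.689, 0.639], [0.013, -0.858, -0.513, 0.569], [0.0, 0.0, 0.0, 1.0]]
star_wheel 0.66 [347.6, 123.6, 377.4, 234.8] 362.7 177.2 1444
spokes 0.69 [346.4, 127.8, 379.9, 231.4] 362.4 176.6 1048
thread_spool 0.66 [341.3, 275.9, 366.9, 312.9] 353.5 293.7 767
beeswax 0.83 [317.6, 201.4, 330.7, 220.2] 324.1 210.6 256
top [[394.1, 0.0, 320.0], [0.0, 394.1, 200.1], [0.0, 0.0, 1.0]] -0.09988795514490495 [[0.011, -0.989, 0.15, 0.471], [-1.0, -0.014, -0.02, 0.038], [0.022, -0.149, -0.989, 0.982], [0.0, 0.0, 0.0, 1.0]]
spokes 0.77 [305.1, 211.3, 404.8, 256.1] 358.6 232.5 659
pointer 0.47 [303.1, 210.4, 405.1, 253.9] 356.0 233.6 684
dye_jar 0.63 [426.8, 199.4, 457.6, 222.2] 439.1 211.6 484
thread_spool 0.67 [257.9, 272.1, 278.4, 288.3] 270.6 280.9 296
beeswax 0.61 [346.5, 184.0, 365.2, 204.5] 354.6 195.2 251
{'time_s': 0.7, 'joints': array([-5.34511156e+01,  2.05445510e+01,  6.83911042e-01, -9.60035430e-04,
       -7.01363398e+01, -1.65059395e+01]), 'qd': array([-0.08622847, -0.01575719,  0.13425484, -0.0402105 ,  0.04971331,
       -0.01873484]), 'joint_torque': array([ 6.56859083e-04, -5.82164562e+01,  2.93247789e+01,  7.00091556e+00,
        1.25812209e-02, -1.15874951e-05]), 'tcp_pos': array([ 0.23131617, -0.63411643,  0.22659351]), 'eef_rot': array([-1.79997361e+02,  1.72381853e-03, -1.59957381e+02]), 'contact_force': array([ 0.1157663 ,  0.35975233, -0.19382285]), 'moment': array([ 0.00780543, -0.02563709, -0.01181686]), 'gripper_width': 0.0875527494052146}
```

View pics/side0.png

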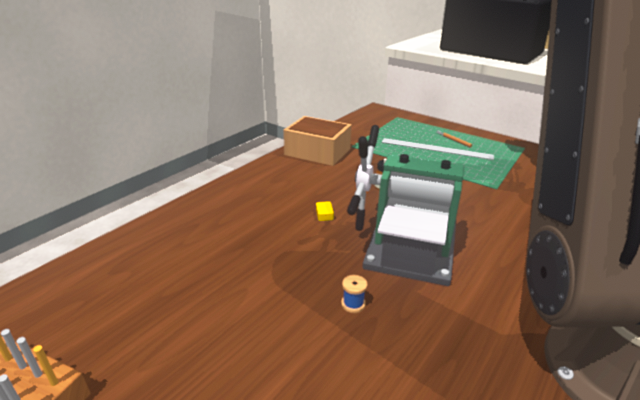

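View pics/top0.png

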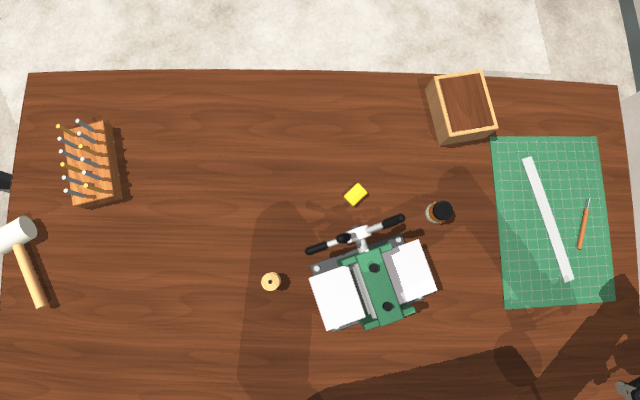

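The side view shows the wheel edge-on near (363,178), with the pointer hidden. The top view shows the wheel as a line from (307,251) to (405,217), with the jar at (440,212), wax at (355,195) and spool at (270,281). I'll enlarge the wheel in both.

Run:
```python
from h import *
a=cv2.imread("pics/side0.png")[110:250,310:430];b=cv2.imread("pics/top0.png")[175:295,290:460]
a=cv2.resize(a,None,fx=4,fy=4,interpolation=3);b=cv2.resize(b,None,fx=4,fy=4,interpolation=3)
cv2.imwrite("pics/c1.png",cv2.resize(np.hstack([a[:480],b[:480]])[:, :],(800,int(800*480/1160)))) 
cv2.imwrite("pics/c1.png",a);cv2.imwrite("pics/c2.png",b)
```

```text
(no output)
```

View pics/c1.png

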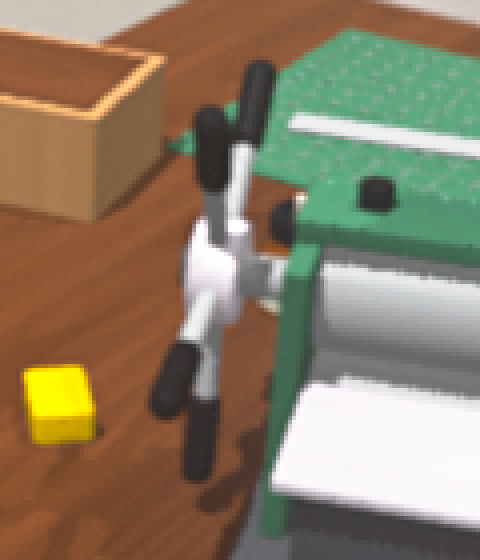

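View pics/c2.png

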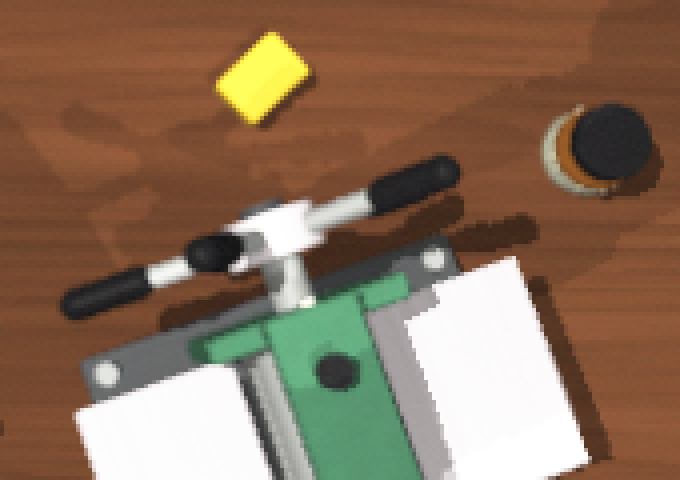

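```bash
cat > fit.py <<'E'
from h import *
from scipy.optimize import least_squares
def frame(p):
    x,y,w=p[:3];X=np.array([np.cos(w),np.sin(w),0]);Y=np.array([-np.sin(w),np.cos(w),0]);return np.array([x,y,.14]),X,Y
def tip(p,a,rad=.111):
    h,X,Y=frame(p);return h+rad*(-np.sin(a)*Y+np.cos(a)*np.array([0,0,1]))
S=[(363,138.8),(375.5,127),(351.2,212),(359.5,228)];T=[(307.5,251.2),(403,217.5),(340,238)]
def res(p,full=False):
    A=p[3]+np.radians(72)*np.arange(5);P=np.array([tip(p,a) for a in A]);o=[];idx=[]
    for n,L in(("side",S),("top",T)):
        q=proj(n,P)
        for l in L:
            d=q-np.array(l);i=(d**2).sum(1).argmin();o+=list(d[i]);idx.append((n,int(i),d[i].round(1).tolist()))
    return (o,idx) if full else np.array(o)
h0=onz("top",[361,232],.14)[0];print(h0)
best=min((least_squares(res,[h0[0],h0[1],w,t],loss="soft_l1") for w in np.radians([0,10,20,30]) for t in np.radians(range(0,72,8))),key=lambda s:s.cost)
p=best.x;print(best.cost,p.round(4),np.degrees(p[2:]))
for i in res(p,True)[1]:print(i)
print(np.degrees(p[3])+72*np.arange(5))
for n,L,z in(("top",[(439,210)],.07),("top",[(270,281)],.05),("top",[(355,195)],.022)):print(onz(n,L,z))
for g in range(5):  # pointer candidates
    a=p[3]+np.radians(36+72*g);print("gap",g,np.degrees(a)%360,proj("side",tip(p,a,.05)).round(),proj("top",tip(p,a,.05)).round())
E
python3 fit.py
```

```text
[ 0.53068213 -0.06805507  0.14      ]Traceback (most recent call last):
  File "fit.py", line 16, in <module>
    best=min((least_squares(res,[h0[0],h0[1],w,t],loss="soft_l1") for w in np.radians([0,10,20,30]) for t in np.radians(range(0,72,8))),key=lambda s:s.cost)
  File "fit.py", line 16, in <genexpr>
    best=min((least_squares(res,[h0[0],h0[1],w,t],loss="soft_l1") for w in np.radians([0,10,20,30]) for t in np.radians(range(0,72,8))),key=lambda s:s.cost)
              ~~~~~~~~~~~~~^^^^^^^^^^^^^^^^^^^^^^^^^^^^^^^^^^^^^^
    return func(*args, **kwargs)
    result = trf(vector_fun.fun, vector_fun.jac, x0, f0, J0, lb, ub, ftol, xtol,
                 gtol, max_nfev, x_scale, loss_function, tr_solver,
                 tr_options.copy(), verbose, callback=callback_wrapped)
    return trf_no_bounds(
        fun, jac, x0, f0, J0, ftol, xtol, gtol, max_nfev, x_scale,
        loss_function, tr_solver, tr_options, verbose, callback=callback)
    J = jac(x)
    self._update_jac()
    ~~~~~~~~~~~~~~~~^^
    self.J = self.jac_wrapped(xp_copy(self.x), f0=self.f)
             ~~~~~~~~~~~~~~~~^^
[... 541 characters left out ...]
f_eval in f_evals]
                                    ^^^^^^^
    f = np.atleast_1d(self.fun(x, *self.args, **self.kwargs))
                      ~~~~~~~~^^^^^^^^^^^^^^^^^^^^^^^^^^^^^^
    return np.atleast_1d(self.fun(x))
                         ~~~~~~~~^^^
    return self.f(x, *self.args, **self.kwargs)
           ~~~~~~^^^^^^^^^^^^^^^^^^^^^^^^^^^^^^
  File "fit.py", line 11, in res
    q=proj(n,P)
  File "h.py", line 6, in proj
    K,k,E=cal(n);P=np.atleast_2d(P);c=(P-E[:3,3])@E[:3,:3];s=c[:,:2]/c[:,2:]
          ~~~^^^
  File "h.py", line 4, in cal
    c=r.get_calibration(n);return np.array(c["K"]),c["k1"],np.array(c["extrinsics"])
ValueError: time passes only in moves, steps and waits
```

Calibration must be cached.

```bash
sed -i 's/^def cal/import functools\n@functools.cache\ndef cal/' h.py; python3 fit.py
```

```text
[ 0.53068213 -0.06805507  0.14      ]
6.704600165459168 [ 0.5264 -0.0593  0.3405  0.8342] [19.5109136  47.79525519]
('side', 4, [-0.1, 1.2])
('side', 0, [-0.2, 1.9])
('side', 3, [0.2, -2.7])
('side', 2, [-0.4, -1.4])
('top', 3, [0.6, -0.3])
('top', 0, [-2.7, 0.5])
('top', 4, [0.4, 0.4])
[ 47.79525519 119.79525519 191.79525519 263.79525519 335.79525519]
[[ 0.58940828 -0.26315678  0.07      ]]
[[0.42020201 0.13303626 0.05      ]]
[[ 0.63040566 -0.06836914  0.022     ]]
gap 0 83.79525519387859 [[370. 164.]] [[379. 226.]]
gap 1 155.7952551938786 [[365. 192.]] [[363. 232.]]
gap 2 227.7952551938786 [[360. 200.]] [[340. 240.]]
gap 3 299.7952551938786 [[361. 176.]] [[339. 240.]]
gap 4 11.795255193878575 [[367. 153.]] [[364. 231.]]
```

Request:
servo_tool:
  targets:
    - {"dx": 1.6, "dy": 2.3, "dz": 1, "spin": 0.08, "grip": 0}
    - {"dx": 3.2, "dy": 4.6, "dz": 2, "spin": 0.16, "grip": 0}
    - {"dx": 4.8, "dy": 7, "dz": 3, "spin": 0.24, "grip": 0}
    - {"dx": 6.4, "dy": 9.3, "dz": 4, "spin": 0.32, "grip": 0}
    - {"dx": 8, "dy": 11.6, "dz": 5, "spin": 0.4, "grip": 0}
    - {"dx": 9.6, "dy": 14, "dz": 6, "spin": 0.48, "grip": 0}
    - {"dx": 11.2, "dy": 16.3, "dz": 7, "spin": 0.56, "grip": 0}
    - {"dx": 12.8, "dy": 18.6, "dz": 8, "spin": 0.64, "grip": 0}
    - {"dx": 14.4, "dy": 21, "dz": 9, "spin": 0.72, "grip": 0}
    - {"dx": 16.0, "dy": 23.3, "dz": 10, "spin": 0.8, "grip": 0}

```text
time_s: 1.53
tcp_pos: [0.3918, -0.3998, 0.3273]
eef_rot: [-180.0, -0.0, -113.9]
contact_force: [0.5, -0.8, -0.1]
gripper_width: 0.0264
```

Request:
servo_tool:
  targets:
    - {"dx": 1.8, "dy": 2.4, "spin": 0.08, "grip": 0}
    - {"dx": 3.6, "dy": 4.8, "spin": 0.16, "grip": 0}
    - {"dx": 5.4, "dy": 7.2, "spin": 0.24, "grip": 0}
    - {"dx": 7.2, "dy": 9.6, "spin": 0.32, "grip": 0}
    - {"dx": 9, "dy": 12, "spin": 0.4, "grip": 0}
    - {"dx": 10.8, "dy": 14.4, "spin": 0.48, "grip": 0}
    - {"dx": 12.6, "dy": 16.8, "spin": 0.56, "grip": 0}
    - {"dx": 14.4, "dy": 19.2, "spin": 0.64, "grip": 0}
    - {"dx": 16.2, "dy": 21.6, "spin": 0.72, "grip": 0}
    - {"dx": 17.3, "dy": 23.5, "spin": 0.762, "grip": 0}

```text
validation failed for argument at $.ta...
```

Request:
servo_tool:
  targets:
    - {"dx": 1.8, "dy": 2.4, "dz": 0, "spin": 0.08, "grip": 0}
    - {"dx": 3.6, "dy": 4.8, "dz": 0, "spin": 0.16, "grip": 0}
    - {"dx": 5.4, "dy": 7.2, "dz": 0, "spin": 0.24, "grip": 0}
    - {"dx": 7.2, "dy": 9.6, "dz": 0, "spin": 0.32, "grip": 0}
    - {"dx": 9, "dy": 12, "dz": 0, "spin": 0.4, "grip": 0}
    - {"dx": 10.8, "dy": 14.4, "dz": 0, "spin": 0.48, "grip": 0}
    - {"dx": 12.6, "dy": 16.8, "dz": 0, "spin": 0.56, "grip": 0}
    - {"dx": 14.4, "dy": 19.2, "dz": 0, "spin": 0.64, "grip": 0}
    - {"dx": 16.2, "dy": 21.6, "dz": 0, "spin": 0.72, "grip": 0}
    - {"dx": 17.3, "dy": 23.4, "dz": 0, "spin": 0.762, "grip": 0}

```text
time_s: 2.37
tcp_pos: [0.5656, -0.1652, 0.3264]
eef_rot: [-180.0, 0.0, -70.2]
contact_force: [-0.3, -1.0, 0.5]
gripper_width: 0.0006
```

Run:
```python
from h import *
s=r.get_state();print(s["tcp_pos"],s["eef_rot"],s["joints"],s["gripper_width"],r.grasp_offset)
a=r.capture("side")[60:260,270:470];b=r.capture("top")[155:305,270:470]
cv2.imwrite("pics/d.png",np.vstack([cv2.resize(a,None,fx=1.7,fy=1.7,interpolation=3),cv2.resize(b,None,fx=1.7,fy=1.7,interpolation=3)]))
```

```text
[ 0.56558879 -0.1652222   0.32643197] [-1.79990163e+02  3.28869523e-03 -7.01558291e+01] [ 2.70807038e+00  9.74031624e+00 -1.10555657e+00 -6.15107296e-03
 -7.91456962e+01  1.71372581e+01] 0.0005900474043821226 -0.0188
```

View pics/d.png

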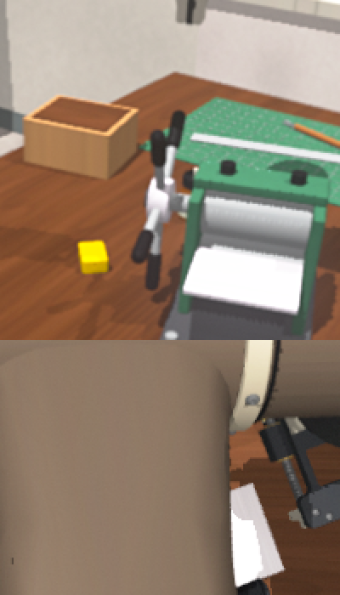

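The side view is clear: the closed fingers hang near (382,66), beyond the wheel, and the wheel is unchanged. The arm blocks the top view. I'll lower beside the upper spoke.

Request:
servo_tool:
  targets:
    - {"dx": 0, "dy": 0, "dz": -1.3, "spin": 0, "grip": 0}
    - {"dx": 0, "dy": 0, "dz": -2.6, "spin": 0, "grip": 0}
    - {"dx": 0, "dy": 0, "dz": -4, "spin": 0, "grip": 0}
    - {"dx": 0, "dy": 0, "dz": -5.5, "spin": 0, "grip": 0}
    - {"dx": 0, "dy": 0, "dz": -7, "spin": 0, "grip": 0}
    - {"dx": 0, "dy": 0, "dz": -8.5, "spin": 0, "grip": 0}
    - {"dx": 0, "dy": 0, "dz": -10, "spin": 0, "grip": 0}
    - {"dx": 0, "dy": 0, "dz": -11.5, "spin": 0, "grip": 0}
    - {"dx": 0, "dy": 0, "dz": -13, "spin": 0, "grip": 0}
    - {"dx": 0, "dy": 0, "dz": -13, "spin": 0, "grip": 0}

```text
time_s: 3.3
tcp_pos: [0.5623, -0.1672, 0.1936]
eef_rot: [179.8, 0.1, -70.5]
contact_force: [-0.6, -0.1, -0.4]
gripper_width: 0.0006
```

Run:
```python
from h import *
s=r.get_state();print(s["tcp_pos"],s["contact_force"],proj("side",s["tcp_pos"]))
a=r.capture("side")[60:260,270:470]
cv2.imwrite("pics/e.png",cv2.resize(a,None,fx=3,fy=3,interpolation=3))
```

```text
[ 0.5622904  -0.16724451  0.19364717] [-0.58094598 -0.0556809  -0.44139311] [[378.40818928 132.74723868]]
```

View pics/e.png

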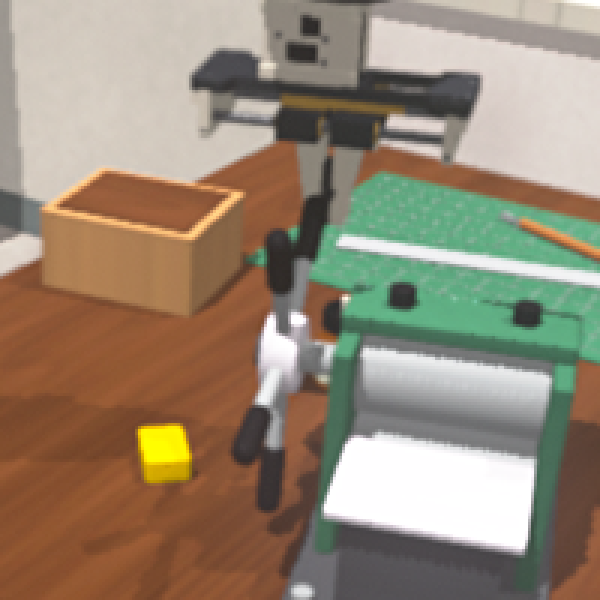

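The fingers hang cleanly behind the far upper spoke, in the wheel plane and away from the press. Now a gentle push along hub +y.

Request:
servo_tool:
  targets:
    - {"dx": -0.13, "dy": 0.38, "dz": 0, "spin": 0, "grip": 0}
    - {"dx": -0.3, "dy": 0.85, "dz": 0, "spin": 0, "grip": 0}
    - {"dx": -0.45, "dy": 1.3, "dz": 0, "spin": 0, "grip": 0}
    - {"dx": -0.6, "dy": 1.7, "dz": 0.2, "spin": 0, "grip": 0}
    - {"dx": -0.8, "dy": 2.25, "dz": 0.4, "spin": 0, "grip": 0}
    - {"dx": -1.0, "dy": 2.8, "dz": 0.6, "spin": 0, "grip": 0}
    - {"dx": -1.2, "dy": 3.4, "dz": 0.8, "spin": 0, "grip": 0}
    - {"dx": -1.4, "dy": 4.0, "dz": 1.0, "spin": 0, "grip": 0}
    - {"dx": -1.6, "dy": 4.5, "dz": 1.2, "spin": 0, "grip": 0}
    - {"dx": -1.8, "dy": 5.1, "dz": 1.4, "spin": 0, "grip": 0}

```text
time_s: 4.18
tcp_pos: [0.5469, -0.1159, 0.212]
eef_rot: [-179.9, -0.1, -70.4]
contact_force: [1.0, -3.4, 2.6]
gripper_width: 0.0005
```

Request:
servo_tool:
  targets:
    - {"dx": -0.2, "dy": 0.57, "dz": 0.2, "spin": 0, "grip": 0}
    - {"dx": -0.4, "dy": 1.13, "dz": 0.4, "spin": 0, "grip": 0}
    - {"dx": -0.6, "dy": 1.7, "dz": 0.6, "spin": 0, "grip": 0}
    - {"dx": -0.8, "dy": 2.25, "dz": 0.8, "spin": 0, "grip": 0}
    - {"dx": -1.0, "dy": 2.8, "dz": 1.0, "spin": 0, "grip": 0}
    - {"dx": -1.2, "dy": 3.4, "dz": 1.2, "spin": 0, "grip": 0}
    - {"dx": -1.4, "dy": 3.95, "dz": 1.2, "spin": 0, "grip": 0}
    - {"dx": -1.6, "dy": 4.5, "dz": 1.2, "spin": 0, "grip": 0}
    - {"dx": -1.8, "dy": 5.1, "dz": 1.2, "spin": 0, "grip": 0}
    - {"dx": -1.9, "dy": 5.35, "dz": 1.2, "spin": 0, "grip": 0}

```text
time_s: 5.02
tcp_pos: [0.5266, -0.062, 0.2223]
eef_rot: [180.0, 0.0, -70.5]
contact_force: [1.4, -3.1, -0.6]
gripper_width: 0.0005
```

```bash
cat >> h.py <<'E'
def hubc(P):
    d=np.array(P)-[.5264,-.0593,.14];c,s=np.cos(.3405),np.sin(.3405);return np.array([c*d[0]+s*d[1],-s*d[0]+c*d[1],d[2]])
def look(f):
    s=r.get_state();print(s["time_s"],"hub frame",hubc(s["tcp_pos"]).round(4),s["contact_force"].round(1))
    a=r.capture("side")[60:260,290:450];cv2.imwrite(f,cv2.resize(a,None,fx=3,fy=3,interpolation=3))
E
python3 -c "
from h import *
look('pics/f.png')"
```

```text
5.0167 hub frame [-0.0007 -0.0026  0.0823] [ 1.4 -3.1 -0.6]
```

View pics/f.png

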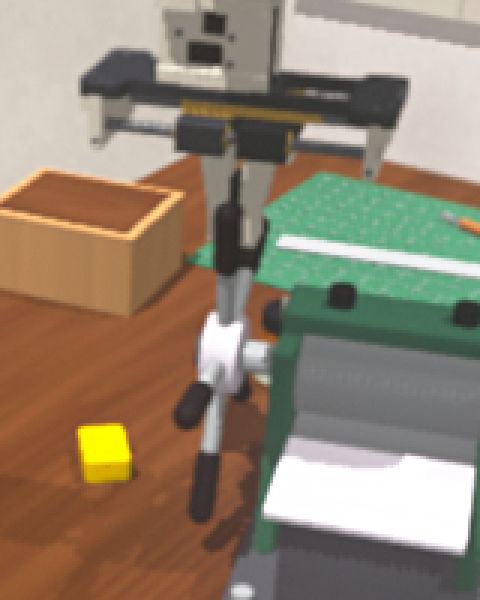

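Gentle contact (3 N). The spoke has come over the top and no orange is visible yet. I'll push a little further, then lift and look.

Request:
servo_tool:
  targets:
    - {"dx": -0.2, "dy": 0.5, "dz": 0, "spin": 0, "grip": 0}
    - {"dx": -0.35, "dy": 1.0, "dz": 0, "spin": 0, "grip": 0}
    - {"dx": -0.5, "dy": 1.4, "dz": 0, "spin": 0, "grip": 0}
    - {"dx": -0.65, "dy": 1.8, "dz": 0, "spin": 0, "grip": 0}
    - {"dx": -0.65, "dy": 1.8, "dz": 0, "spin": 0, "grip": 0}
    - {"dx": -0.3, "dy": 0.85, "dz": 1, "spin": 0, "grip": 0}
    - {"dx": -0.1, "dy": 0.2, "dz": 3, "spin": 0, "grip": 0}
    - {"dx": 0.3, "dy": -0.9, "dz": 5, "spin": 0, "grip": 0}
    - {"dx": 0.8, "dy": -2.2, "dz": 7, "spin": 0, "grip": 0}
    - {"dx": 1.2, "dy": -3.5, "dz": 8, "spin": 0, "grip": 0}

```text
time_s: 5.9
tcp_pos: [0.5406, -0.0984, 0.306]
eef_rot: [-179.8, -0.1, -70.4]
contact_force: [1.3, -0.1, 1.6]
gripper_width: 0.0004
```

```bash
python3 -c "
from h import *
look('pics/g.png')"
```

```text
5.9 hub frame [ 0.0004 -0.0416  0.166 ] [ 1.3 -0.1  1.6]
```

View pics/g.png

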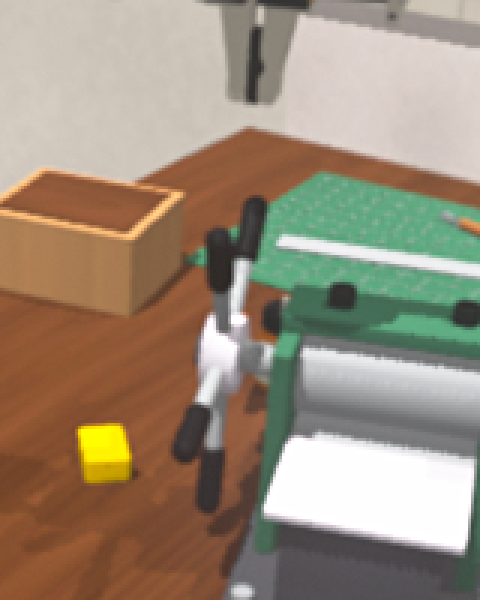

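The near spokes look the same as before (one 72° step), with no orange showing at the top. So the pointer is one more gap behind, and I'll repeat the stroke.

Request:
servo_tool:
  targets:
    - {"dx": 0.6, "dy": -1.7, "dz": 0, "spin": 0, "grip": 0}
    - {"dx": 1.2, "dy": -3.4, "dz": 0, "spin": 0, "grip": 0}
    - {"dx": 1.8, "dy": -5.1, "dz": 0, "spin": 0, "grip": 0}
    - {"dx": 2.4, "dy": -6.8, "dz": 0, "spin": 0, "grip": 0}
    - {"dx": 2.4, "dy": -6.8, "dz": -2, "spin": 0, "grip": 0}
    - {"dx": 2.4, "dy": -6.8, "dz": -4, "spin": 0, "grip": 0}
    - {"dx": 2.4, "dy": -6.8, "dz": -6, "spin": 0, "grip": 0}
    - {"dx": 2.4, "dy": -6.8, "dz": -8, "spin": 0, "grip": 0}
    - {"dx": 2.4, "dy": -6.8, "dz": -10, "spin": 0, "grip": 0}
    - {"dx": 2.4, "dy": -6.8, "dz": -11, "spin": 0, "grip": 0}

```text
time_s: 6.78
tcp_pos: [0.5622, -0.1656, 0.1902]
eef_rot: [179.9, 0.1, -70.5]
contact_force: [-0.2, -0.1, -0.5]
gripper_width: 0.0006
```

Request:
servo_tool:
  targets:
    - {"dx": -0.13, "dy": 0.38, "dz": 0, "spin": 0, "grip": 0}
    - {"dx": -0.3, "dy": 0.85, "dz": 0, "spin": 0, "grip": 0}
    - {"dx": -0.45, "dy": 1.3, "dz": 0, "spin": 0, "grip": 0}
    - {"dx": -0.6, "dy": 1.7, "dz": 0.2, "spin": 0, "grip": 0}
    - {"dx": -0.8, "dy": 2.25, "dz": 0.4, "spin": 0, "grip": 0}
    - {"dx": -1.0, "dy": 2.8, "dz": 0.6, "spin": 0, "grip": 0}
    - {"dx": -1.2, "dy": 3.4, "dz": 0.8, "spin": 0, "grip": 0}
    - {"dx": -1.4, "dy": 4.0, "dz": 1.0, "spin": 0, "grip": 0}
    - {"dx": -1.6, "dy": 4.5, "dz": 1.2, "spin": 0, "grip": 0}
    - {"dx": -1.8, "dy": 5.1, "dz": 1.4, "spin": 0, "grip": 0}

```text
time_s: 7.62
tcp_pos: [0.5465, -0.1144, 0.2089]
eef_rot: [-179.8, -0.1, -70.4]
contact_force: [1.6, -3.3, 3.4]
gripper_width: 0.0006
```

Request:
servo_tool:
  targets:
    - {"dx": -0.2, "dy": 0.57, "dz": 0.2, "spin": 0, "grip": 0}
    - {"dx": -0.4, "dy": 1.13, "dz": 0.4, "spin": 0, "grip": 0}
    - {"dx": -0.6, "dy": 1.7, "dz": 0.6, "spin": 0, "grip": 0}
    - {"dx": -0.8, "dy": 2.25, "dz": 0.8, "spin": 0, "grip": 0}
    - {"dx": -1.0, "dy": 2.8, "dz": 1.0, "spin": 0, "grip": 0}
    - {"dx": -1.2, "dy": 3.4, "dz": 1.2, "spin": 0, "grip": 0}
    - {"dx": -1.4, "dy": 3.95, "dz": 1.2, "spin": 0, "grip": 0}
    - {"dx": -1.6, "dy": 4.5, "dz": 1.2, "spin": 0, "grip": 0}
    - {"dx": -1.8, "dy": 5.1, "dz": 1.2, "spin": 0, "grip": 0}
    - {"dx": -1.9, "dy": 5.35, "dz": 1.2, "spin": 0, "grip": 0}

```text
time_s: 8.45
tcp_pos: [0.5255, -0.0605, 0.2182]
eef_rot: [179.9, 0.0, -70.5]
contact_force: [0.3, -2.6, -1.8]
gripper_width: 0.0003
```

```bash
python3 -c "
from h import *
look('pics/i.png')"
```

```text
8.45 hub frame [-0.0012 -0.0009  0.0782] [ 0.3 -2.6 -1.8]
```

Request:
servo_tool:
  targets:
    - {"dx": -0.2, "dy": 0.5, "dz": 0, "spin": 0, "grip": 0}
    - {"dx": -0.35, "dy": 1.0, "dz": 0, "spin": 0, "grip": 0}
    - {"dx": -0.5, "dy": 1.4, "dz": 0, "spin": 0, "grip": 0}
    - {"dx": -0.65, "dy": 1.8, "dz": 0, "spin": 0, "grip": 0}
    - {"dx": -0.8, "dy": 2.3, "dz": 0, "spin": 0, "grip": 0}
    - {"dx": -0.8, "dy": 2.3, "dz": 0, "spin": 0, "grip": 0}
    - {"dx": -0.7, "dy": 2.0, "dz": 1, "spin": 0, "grip": 0}
    - {"dx": -0.7, "dy": 2.0, "dz": 3, "spin": 0, "grip": 0}
    - {"dx": -0.7, "dy": 2.0, "dz": 6, "spin": 0, "grip": 0}
    - {"dx": -0.7, "dy": 2.0, "dz": 9, "spin": 0, "grip": 0}

```text
time_s: 9.33
tcp_pos: [0.5189, -0.0412, 0.3099]
eef_rot: [179.9, 0.0, -70.5]
contact_force: [0.7, -0.4, -1.5]
gripper_width: 0.0009
```

```bash
python3 -c "
from h import *
look('pics/j.png')"
```

```text
9.3333 hub frame [-0.001   0.0195  0.1699] [ 0.7 -0.4 -1.5]
```

View pics/j.png

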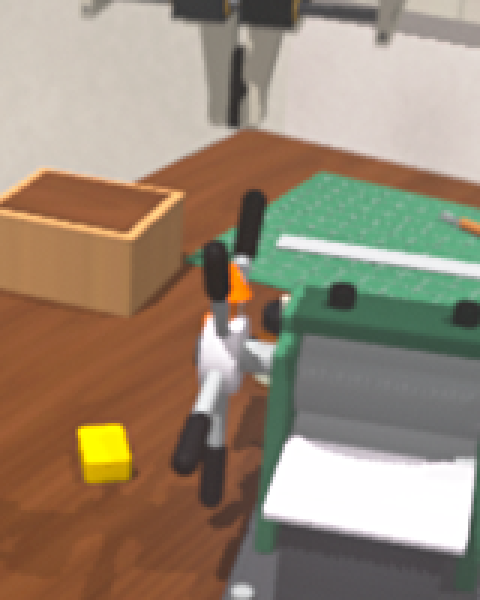

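The orange pointer now shows between the two upper spokes (crop (235,285)). The tips are at about (215,250), (254,197), (184,462) and (211,495). I'll fit the angle.

```bash
cat > fit2.py <<'E'
import sys,json
from h import *
from scipy.optimize import least_squares
from fit import tip,S,T
crop=lambda L:[(290+u/3,60+v/3) for u,v in L]
sets=[[("side",S),("top",T)],[("side",crop([(219,237),(257,205),(187,450),(207,500)]))],[("side",crop([(215,250),(254,197),(184,462),(211,495)]))]]
for a in sys.argv[1:]: sets.append([("side",crop(json.loads(a)))])
def f(p):
    o=[]
    for k,s in enumerate(sets):
        P=np.array([tip(p,p[4+k]+np.radians(72)*i,p[3]) for i in range(5)])
        for n,L in s:
            q=proj(n,P)
            for l in L: d=q-np.array(l);o+=list(d[(d**2).sum(1).argmin()])
    return np.array(o)
s=least_squares(f,[.5264,-.0593,.3405,.113,np.radians(47.8),np.radians(47.8)]+[np.radians(40)]*(len(sets)-2),loss="soft_l1")
print(s.cost,s.x[:4].round(4),np.degrees(s.x[4:]),"pointer theta",np.degrees(s.x[6:])-36)
print(f(s.x)[-8:].round(1))
E
python3 fit2.py | tail -3
python3 - <<'E'
from h import *
im=cv2.imread("pics/j.png");hsv=cv2.cvtColor(im,cv2.COLOR_BGR2HSV)
m=cv2.inRange(hsv,(5,200,180),(20,255,255));m[:180]=0;ys,xs=np.nonzero(m);k=(xs>190)&(xs<270);ys,xs=ys[k],xs[k]
print(len(xs),xs.mean(),ys.mean(),ys.min(),xs[ys.argmin()])
E
```

```text
gap 4 11.795255193878575 [[367. 153.]] [[364. 231.]]
3.337286879499141 [ 0.5269 -0.0607  0.3439  0.1138] [47.19573358 47.60915353 42.22972969] pointer theta [6.22972969]
[ 0.1 -0.1  0.5 -0.4  0.1  0.3 -0.1  0.4]
504 237.94642857142858 287.6607142857143 264 231
```

The fit gives a pointer angle of about 6.2° with sub-pixel residuals, matching the finger geometry. I'll go back down and push about 11 mm further.

Request:
servo_tool:
  targets:
    - {"dx": 0.05, "dy": -0.15, "dz": -2, "spin": 0, "grip": 0}
    - {"dx": 0.05, "dy": -0.15, "dz": -4, "spin": 0, "grip": 0}
    - {"dx": 0.05, "dy": -0.15, "dz": -6, "spin": 0, "grip": 0}
    - {"dx": 0.05, "dy": -0.15, "dz": -8, "spin": 0, "grip": 0}
    - {"dx": 0.05, "dy": -0.15, "dz": -9, "spin": 0, "grip": 0}
    - {"dx": -0.05, "dy": 0.15, "dz": -9, "spin": 0, "grip": 0}
    - {"dx": -0.15, "dy": 0.45, "dz": -9, "spin": 0, "grip": 0}
    - {"dx": -0.25, "dy": 0.75, "dz": -9, "spin": 0, "grip": 0}
    - {"dx": -0.37, "dy": 1.05, "dz": -9, "spin": 0, "grip": 0}
    - {"dx": -0.45, "dy": 1.25, "dz": -9, "spin": 0, "grip": 0}

```text
time_s: 10.22
tcp_pos: [0.5154, -0.0282, 0.2198]
eef_rot: [-179.9, -0.0, -70.4]
contact_force: [1.0, -2.1, -0.0]
gripper_width: 0.0005
```

Request:
servo_tool:
  targets:
    - {"dx": -0.03, "dy": 0.1, "dz": 0, "spin": 0, "grip": 0}
    - {"dx": -0.03, "dy": 0.1, "dz": 0, "spin": 0, "grip": 0}
    - {"dx": -0.03, "dy": 0.1, "dz": 0, "spin": 0, "grip": 0}
    - {"dx": 0.05, "dy": -0.15, "dz": 0.5, "spin": 0, "grip": 0}
    - {"dx": 0.1, "dy": -0.3, "dz": 1.5, "spin": 0, "grip": 0}
    - {"dx": 0.1, "dy": -0.3, "dz": 3, "spin": 0, "grip": 0}
    - {"dx": 0.1, "dy": -0.3, "dz": 5, "spin": 0, "grip": 0}
    - {"dx": 0.1, "dy": -0.3, "dz": 7, "spin": 0, "grip": 0}
    - {"dx": 0.1, "dy": -0.3, "dz": 9, "spin": 0, "grip": 0}
    - {"dx": 0.1, "dy": -0.3, "dz": 9, "spin": 0, "grip": 0}

```text
time_s: 11.05
tcp_pos: [0.5175, -0.0318, 0.3136]
eef_rot: [-179.6, -0.1, -70.5]
contact_force: [0.9, 0.2, 1.1]
gripper_width: 0.0005
```

```bash
python3 -c "
from h import *
look('pics/k.png')"
```

```text
11.05 hub frame [0.0008 0.0289 0.1736] [0.9 0.2 1.1]
```

View pics/k.png

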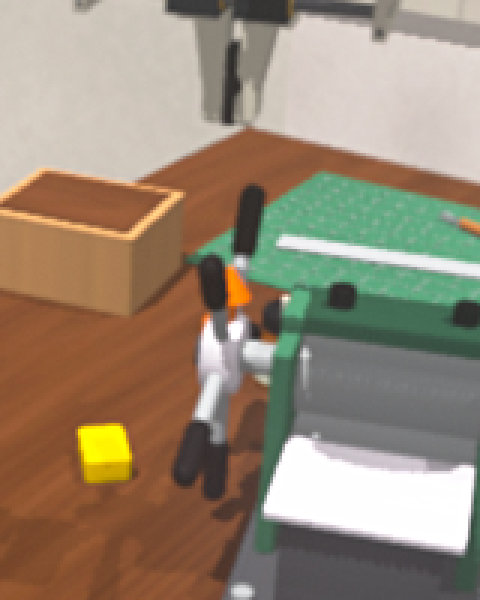

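The spokes moved on. The tips are now about (212,264), (252,192), (185,473) and (214,489). I'll refit.

```bash
python3 fit2.py "[[212,264],[252,192],[185,473],[214,489]]" | tail -2
python3 - <<'E'
from h import *
# tip extremes of dark grips, automatic, both pictures
for f in("j","k"):
    g=cv2.imread(f"pics/{f}.png").max(2)<62
    for nm,(x0,x1,y0,y1) in dict(A=(195,232,225,320),B=(233,270,175,260),C=(165,205,400,500),D=(200,232,440,515)).items():
        ys,xs=np.nonzero(g[y0:y1,x0:x1]);print(f,nm,ys.min()+y0,ys.max()+y0,round(xs.mean()+x0,1),end="; ")
    print()
E
```

```text
3.6290196936323413 [ 0.5269 -0.0606  0.3454  0.1136] [47.23163808 47.64286273 42.25766666 37.09779412] pointer theta [6.25766666 1.09779412]
[-0.1 -0.2  0.6 -0.2 -0.2  0.2 -0.1  0. ]
j A 243 299 216.4; j B 192 254 249.8; j C 414 499 193.0; j D 440 503 211.2; 
k A 258 308 213.0; k B 186 254 248.1; k C 423 491 192.1; k D 440 497 213.0;
```

Pointer at about 1.1°, well inside 5.7°. I'll retreat and check with the top camera.

Request:
servo_tool:
  targets:
    - {"dx": 0, "dy": 0, "dz": 2, "spin": 0, "grip": 0}
    - {"dx": 0, "dy": 0, "dz": 4, "spin": 0, "grip": 0}
    - {"dx": -1, "dy": -3, "dz": 5, "spin": 0, "grip": 0}
    - {"dx": -2, "dy": -6, "dz": 5, "spin": 0, "grip": 0}
    - {"dx": -3, "dy": -9, "dz": 5, "spin": 0, "grip": 0}
    - {"dx": -4, "dy": -12, "dz": 5, "spin": 0, "grip": 0}
    - {"dx": -6, "dy": -15, "dz": 5, "spin": 0, "grip": 0}
    - {"dx": -8, "dy": -18, "dz": 5, "spin": 0, "grip": 0}
    - {"dx": -10, "dy": -21, "dz": 5, "spin": 0, "grip": 0}
    - {"dx": -12, "dy": -24, "dz": 5, "spin": 0, "grip": 0}

```text
time_s: 11.93
tcp_pos: [0.3942, -0.2726, 0.3584]
eef_rot: [180.0, 0.0, -70.4]
contact_force: [1.6, 0.1, 0.0]
gripper_width: 0.0002
```

Request:
servo_tool:
  targets:
    - {"dx": -2, "dy": -3, "dz": 0, "spin": 0, "grip": 0}
    - {"dx": -4, "dy": -6, "dz": 0, "spin": 0, "grip": 0}
    - {"dx": -6, "dy": -9, "dz": 0, "spin": 0, "grip": 0}
    - {"dx": -8, "dy": -12, "dz": 0, "spin": 0, "grip": 0}
    - {"dx": -10, "dy": -15, "dz": 0, "spin": 0, "grip": 0}
    - {"dx": -12, "dy": -18, "dz": 0, "spin": 0, "grip": 0}
    - {"dx": -14, "dy": -21, "dz": 0, "spin": 0, "grip": 0}
    - {"dx": -16, "dy": -24, "dz": 0, "spin": 0, "grip": 0}
    - {"dx": -16, "dy": -24, "dz": 0, "spin": 0, "grip": 0}
    - {"dx": -16, "dy": -24, "dz": 0, "spin": 0, "grip": 0}

```text
time_s: 12.77
tcp_pos: [0.2342, -0.5126, 0.3573]
eef_rot: [180.0, 0.1, -70.7]
contact_force: [-0.2, -0.4, 0.7]
gripper_width: 0.0004
```

Run:
```python
from h import *
s=r.get_state();print(s["tcp_pos"],s["contact_force"])
t=r.capture("top");r.capture("side");cv2.imwrite("pics/l.png",cv2.resize(t[165:305,250:470],None,fx=3.5,fy=3.5,interpolation=3))
for c,n in(("dye_jar","top"),("thread_spool","top"),("beeswax","top"),("thread_spool","side"),("beeswax","side")):print(c,n,[(d["extent"],round(d["p"],2)) for d in r.cut_out(c,n)[:1]])
from fit import tip
p=[.5269,-.0606,.345];
for deg in(0,1.1):print([((proj("top",tip(p,np.radians(deg+a),q))-[250,165])*3.5).round().tolist() for a,q in((0,.065),(36,.1136),(-36,.1136),(108,.1136),(-108,.1136))])
```

```text
[ 0.23419793 -0.51257174  0.35731572] [-0.24254772 -0.44376172  0.6861132 ]
dye_jar top [([427.1, 200.8, 455.0, 222.3], 0.94)]
thread_spool top [([261.8, 273.0, 280.4, 288.7], 0.82)]
beeswax top [([344.3, 181.8, 365.5, 205.2], 0.71)]
thread_spool side [([339.7, 277.6, 367.0, 312.5], 0.86)]
beeswax side [([314.7, 200.9, 331.2, 219.8], 0.64)]
[ 0.53068213 -0.06805507  0.14      ]
6.704600165459168 [ 0.5264 -0.0593  0.3405  0.8342] [19.5109136  47.79525519]
('side', 4, [-0.1, 1.2])
('side', 0, [-0.2, 1.9])
('side', 3, [0.2, -2.7])
('side', 2, [-0.4, -1.4])
('top', 3, [0.6, -0.3])
('top', 0, [-2.7, 0.5])
('top', 4, [0.4, 0.4])
[ 47.79525519 119.79525519 191.79525519 263.79525519 335.79525519]
[[ 0.58940828 -0.26315678  0.07      ]]
[[0.42020201 0.13303626 0.05      ]]
[[ 0.63040566 -0.06836914  0.022     ]]
gap 0 83.79525519387859 [[370. 164.]] [[379. 226.]]
gap 1 155.7952551938786 [[365. 192.]] [[363. 232.]]
gap 2 227.7952551938786 [[360. 200.]] [[340. 240.]]
gap 3 299.7952551938786 [[361. 176.]] [[339. 240.]]
gap 4 11.795255193878575 [[367. 153.]] [[364. 231.]]
[[[390.0, 233.0]], [[509.0, 190.0]], [[281.0, 270.0]], [[527.0, 189.0]], [[209.0, 300.0]]]
[[[392.0, 232.0]], [[512.0, 189.0]], [[284.0, 269.0]], [[525.0, 190.0]], [[208.0, 300.0]]]
```

View pics/l.png

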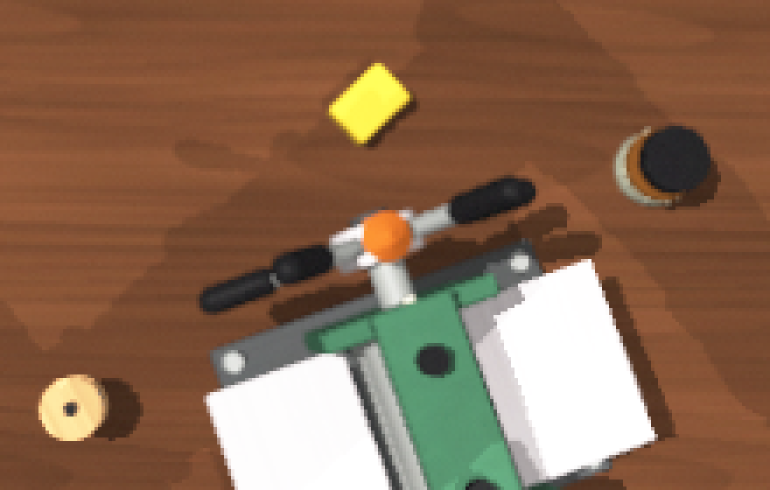

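The top view shows the orange arrow end-on at (387,236); the prediction for straight up is (390,233). The bystanders are where they began.

```bash
python3 -c "
from plant import r
print(r.close_job())"
```

```text
the job is handed in; nothing more can be done
None
```

The orange pointer now stands about 1° from straight up, against an allowed 5.7°, and the job is handed in. The hand-in gives no verdict.

- **Moves:** I pushed two spokes over the top with the closed fingertips. The second got a final 11 mm nudge, and then I backed the arm well away. The force readings I took never went above about 5 N, and by geometry the fingers stayed clear of the pointer. The job took about 13 s.
- **Angle check:** The side-camera fit gave 1.1°. The top camera shows the arrow end-on within about 1 pixel of where "straight up" should appear.
- **Bystanders:** The jar, spool and wax block are within about 4 pixels of where they started, roughly 10 mm at most. That is mostly how much the detections vary from picture to picture, and nothing came near them.
- **Not checked:** I did not measure wheel speed directly; I only saw the wheel standing at the pointer-up position after the arm had left. The first fit had residuals up to 2.7 pixels, and the refit with all the pictures brought the last readings under 0.7 pixels.

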